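Pack the last end cap and snap the gasketed kit case shut

ROBOT

A 6-joint arm with a two-finger parallel gripper is mounted at the origin on the work surface; the furniture and walls round the work are solid. World frame = base frame: x ahead of the robot, y to its left, z up, the work surface at z = 0. Lengths are in m, angles in degrees, forces in N, time in s.
With the tool pointing down it reaches from about 0.375 to 0.9 m from the base axis. Payload 3.1 kg.
Tool frame: the origin (TCP) lies midway between the tips of the shut fingers; the grasp point (between the pads) lies 19 mm behind it; z points along the fingers, y is the line along which they close (so a half turn about z gives the same grasp; the last joint's range is limited). The gripper opens to 87 mm and grips with 3 to 60 N. Pads are 19 mm wide; open, the fingers measure 117 mm over their backs; the gripper's body (75 mm by 190 mm) begins 51 mm behind the grasp point.
Start: joints at [-73.94, 30.224, 82.088, -0, 67.689, -10.227], TCP at [0.277, -0.56, 0.223] pointing down, gripper open.
Joint ranges: [-176.69, 176.69], [-43.24, 126.21], [12.49, 139.97], [-82, 262], [0, 151.66], [-163.58, 163.58]. Speed limits (degrees/s): [159.86, 159.86, 180, 180, 180, 180].

INTERFACE

Orientations are given as a 3x3 rotation matrix whose columns are the frame's x, y, z axes.
In Python, from rig import read_state, capture, camera_info, hand_in gives the robot as it stands.
- The arm moves only by the tool drive_tool, never from a script. Its argument "motion" is a list of rows, each a list of 2 entries, a list of its own where there are three numbers: the shift along the tool's x, y, z in mm, then the turn, a rotation vector about the tool's x, y, z in rad. A call has 1 to 5 rows; each row shifts and turns the commanded pose from where the row before left it, along the tool's axes as they then stand; what a row does not reach is not made up. A row lasts 1/10 s, in which the tool goes at most 50 mm and 8.59 degrees, less where a joint would pass 70% of its speed; a pose out of reach is approached as far as the arm can. A call is refused whole if a number of a shift passes 50 or a number of a turn 0.15, either way. A call with a gripper value outside its range is refused whole. "gripper" is the opening, from 0 (shut) to 1 (fully open), set as the call begins (left out, the last holds). The fingers move at their own pace and stop on an object; the grip force is fixed at half the most. Time passes only in rows, so rows that do not move let the fingers close. It gives the time, the measured TCP pose, the force, the opening and the grip force at its end, in the units of the state.
- read_state(): the state, without advancing time (a new reading comes with each control period).
- capture(name): name is "scene" or "top" or "wrist"; returns the picture (420x560x3 uint8, red, green, blue); there is no depth.
- camera_info(name): a dict with "fovy" (degrees; the focal length in pixels is half the picture's height over the tangent of half this angle, whatever the lens; pixels are square), "cx", "cy" (the principal point, pixels), "k1" (the pictures are not rectified: a ray, as slopes to the right and down, at radius r is drawn at 1 + k1 r^2 times it, then the intrinsics apply), "xyz" and "orientation" of the camera in the world; the wrist camera has in their place "T_tool_cam" (4x4, takes a point from camera to tool coordinates, whose origin is the TCP and whose axes are the flange's). Camera axes: x right, y down, z forward; pixel columns grow to the right and rows downward; lengths in m; the calibration is good to about 2 mm. A picture is of the moment at which its call begins: read the wrist's pose just before it. camera_info takes no time and is no camera call.
- hand_in(): hands the job in; it is judged then, once.
The state is a dict: "time_s": time; "joint_positions": joint angles; "qvel": joint speeds; "tau": joint torques, N m; "position": TCP position; "tcp_rot": TCP orientation; "force": force on the tool from outside, world axes, zero at the start; "moment": the same for the moment, N m; "opening": opening from 0.0 (shut) to 1.0 (fully open); "grasp_force": force on a finger pad.
Only numpy, scipy, OpenCV 4.12 (cv2) and the standard library are available. Lean on these libraries where they do the work, as an engineer would, in place of code of your own. Each camera call takes 0.05 s, during which the arm holds its last target. There are 200 camera calls.

TASK

Set the loose white end cap upright, flange down, fully home in the empty middle pocket of the yellow kit case and let go of it. Then swing the lid over and press its front down against the gasket, feeling your way, until the spring latch has caught and holds it shut by itself, never pushing on the lid with more than about 25 N; do not disturb the other things on the bench.

Things in the scene. Friction and masses are not known exactly. Their poses are not given: they have to be found in the camera images.
- end_cap_mid (a point): centre (half-way up) of the loose white membrane end cap, 44 mm across, 31 mm high, 12 g. It stands on its ribbed flange (44 mm diameter, the lower 12 mm); above it is a round spigot 24 mm in diameter (25 mm at the black O-ring, 12 to 17 mm up), to be gripped from above. Its z axis points up along the spigot.
- pocket (a point): centre of the mouth of the empty middle pocket in the case's grey insert, in the plane of the insert's top, 36 mm above the bench. The pocket is round, 46.5 mm across, 10 mm deep, chamfered; a cap fully home has its centre 5.5 mm above this point. Caps of the same kind, part of the case, fill the pockets 56 mm to either side along y. Axes as case.
- case: yellow hard-shell kit case, fixed to the bench, 130 mm deep (x), 190 mm wide (y), rim 46 mm above the bench; origin at the centre of its underside, x from the front (latch side, towards the robot) to the hinge side, y to the left, z up. A black bulb gasket stands out of the rim. The latch, in the middle of the front, stands out 25 mm from the front wall and reaches 85 mm up.
- lid (a joint): opening angle of the lid, rad: 0 would be rim on rim, 1.57 upright. The hinge is a little stiff: standing open the lid stays where it is left; nearly shut it may sink by its own weight on to the gasket, which it touches at 0.086 and which pushes back harder and harder from there. Held by the latch the lid rests between 0.005 and 0.065; let go uncaught it comes back up above 0.07.
- lid_hinge (a point): point on the lid's hinge line at mid width, 68 mm behind the case's origin, 48 mm above the bench; it does not move. The line runs along the case's y. The shut lid reaches from 133 mm in front of it to 2 mm behind it, is 190 mm wide, and its outer face lies 18 mm above it; open, all this swings back about the line.
- lid_press (a point): centre of the ribbed black thumb pad (26 x 44 mm) on the lid's outer face, 116 mm from the hinge line, 19 mm out from the rim plane, just behind the latch when shut; moves with the lid. Pressed here, a bar on the lid's front snaps under the spring hook at 2 to 15 N; its bracket is set up to 4 mm higher or lower from case to case. 1 mm past the snap the bar lands on steel and the lid stops dead.
- brine_seal_mid (a point): centre of a loose black brine seal ring, 50 mm across, 14 mm high, lying on the bench: to be left alone
- elbow_mid (a point): centre of a loose white push-in elbow fitting, 42 x 31 x 19 mm, lying on the bench: to be left alone
- grease_tub_mid (a point): centre of the loose grease tub with a blue lid, 50 mm across, 46 mm high, standing on the bench: to be left alone

How it is judged:
By the outcome, as a careful person would: the job done as asked, in the order asked, and still so for the second after the job is handed in, with the robot touching nothing.
It also fails if it takes over 72 s, if anything falls off the work surface, if the arm or the gripper's body presses on something with over 40 N, if the wrist force passes 120 N, or if a joint passes its speed limit or range.

## Working session

There is one attempt and no reset: what is moved stays moved. The work goes in short steps, Python scripts to look and compute and a tool call to move; the robot and the scene stay as the last step left them, time stands still between calls to the robot, and variables do not carry over. Pictures are saved under pics/ and viewed, at most 10 in all, crops included, and the job is handed in when it is done.

Besides the shell and the picture viewer there is one more tool, called after "Request:" by a JSON object that holds its "fn" and its "kwargs", one argument or row to a line. drive_tool: Moves the arm, as the interface text tells. Its arguments: {"type":"object","properties":{"motion":{"type":"array","items":{"type":"array"}},"gripper":{"type":"number"}},"required":["motion"]}

```bash
mkdir -p pics; ls
python3 - <<'E'
from rig import *
import cv2,numpy as np
np.set_printoptions(precision=4,suppress=True)
for n in ("scene","top"):
    im=capture(n); cv2.imwrite(f"pics/{n}0.png",cv2.cvtColor(im,cv2.COLOR_RGB2BGR)); print(n,camera_info(n))
print(camera_info("wrist")); s=read_state(); print(s)
E
```

```text
pics
scene {'fovy': 46.86515108297666, 'cx': 282.0969642499085, 'cy': 207.2040571085163, 'k1': 0.058155865757596965, 'xyz': array([-0.0898,  0.4838,  0.9406]), 'orientation': array([[-0.6077, -0.6138,  0.5039],
       [-0.7941,  0.4637, -0.3929],
       [ 0.0075, -0.6389, -0.7693]])}
top {'fovy': 55.509159038479744, 'cx': 270.7196278293492, 'cy': 204.12836814467107, 'k1': -0.006080441023040114, 'xyz': array([0.4023, 0.0135, 0.9286]), 'orientation': array([[ 0.0281, -0.9933,  0.1122],
       [-0.9996, -0.0276,  0.0057],
       [-0.0025, -0.1123, -0.9937]])}
{'fovy': 62.17841817313835, 'cx': 287.5388472854881, 'cy': 211.2675064252745, 'k1': -0.00935144071961277, 'T_tool_cam': array([[-0.0004, -0.9615, -0.2749,  0.0751],
       [ 1.    , -0.0006,  0.0009, -0.0002],
       [-0.0011, -0.2749,  0.9615, -0.1622],
       [ 0.    ,  0.    ,  0.    ,  1.    ]])}
{'time_s': 0.1, 'joint_positions': array([-73.9416,  30.2714,  82.1484,  -0.0005,  67.6894, -10.2259]), 'qvel': array([-0.1117, -0.1912, -0.1596, -0.0032, -0.035 , -0.0163]), 'tau': array([ -0.0005, -44.0985, -17.7151,   0.0634,   0.0534,  -0.    ]), 'position': array([ 0.2766, -0.5597,  0.2217]), 'tcp_rot': array([[ 0.8966,  0.4428, -0.0005],
       [ 0.4428, -0.8966,  0.0018],
       [ 0.0003, -0.0019, -1.    ]]), 'force': array([-0.4145,  0.7252, -0.6164]), 'moment': array([ 0.0079,  0.032 , -0.0098]), 'grasp_force': 0.0, 'opening': 1.00220392064748}
```

View pics/scene0.png

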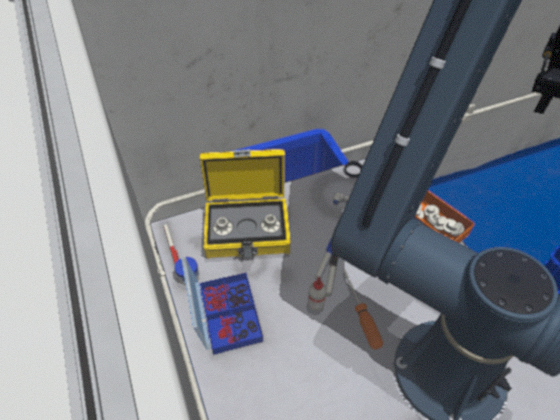

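View pics/top0.png

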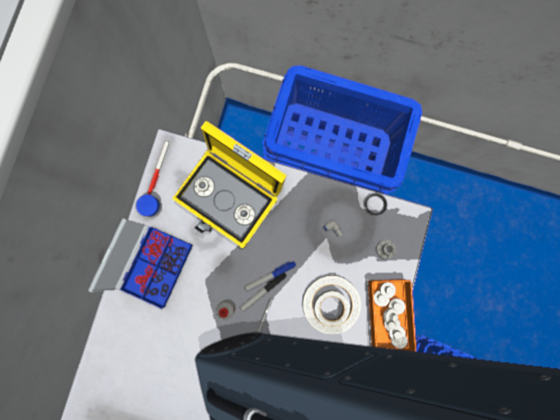

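The top view shows the case around (230,195), with fixed caps at about (204,186) and (243,213) and the empty pocket at about (224,201). The loose cap is at (386,249), the elbow at (333,228), the ring at (375,203) and the tub at (148,204). The lid stands open towards the upper right.

```bash
cat > h.py <<'E'
import numpy as np,cv2
from rig import *
np.set_printoptions(precision=4,suppress=True)
def pose(n,s=None):
    c=camera_info(n)
    if n!="wrist": return c,np.array(c["orientation"]),np.array(c["xyz"])
    s=s or read_state(); T=np.eye(4);T[:3,:3]=s["tcp_rot"];T[:3,3]=s["position"];T=T@c["T_tool_cam"]
    return c,T[:3,:3],T[:3,3]
def K(c):
    f=210/np.tan(np.radians(c["fovy"]/2)); return np.array([[f,0,c["cx"]],[0,f,c["cy"]],[0,0,1]])
def ray(P,uv):
    c,R,t=P
    q=cv2.undistortPoints(np.array(uv,float).reshape(-1,1,2),K(c),np.array([c["k1"],0,0,0.]))[:,0]
    return np.c_[q,np.ones(len(q))]@R.T,t
def onz(P,uv,z):
    d,t=ray(P,uv); return t+d*((z-t[2])/d[:,2])[:,None]
def proj(P,X):
    c,R,t=P; return cv2.projectPoints(((np.atleast_2d(X)-t)@R).reshape(-1,1,3),np.zeros(3),np.zeros(3),K(c),np.array([c["k1"],0,0,0.]))[0][:,0]
def save(n,im): cv2.imwrite(f"pics/{n}.png",cv2.cvtColor(im,cv2.COLOR_RGB2BGR))
E
python3 - <<'E'
from h import *
im=cv2.cvtColor(cv2.imread("pics/top0.png"),cv2.COLOR_BGR2RGB)
a=cv2.resize(im[115:265,165:295],None,fx=4.5,fy=4,interpolation=2) 
a=cv2.resize(im[115:255,165:295],(520,560),interpolation=cv2.INTER_CUBIC)
b=cv2.resize(im[215:285,355:421],(264,280),interpolation=cv2.INTER_CUBIC)
o=np.zeros((560,790,3),np.uint8);o[:,:520]=a;o[:280,525:789]=b
save("crop0",o)
P=pose("top")
print("cap",onz(P,[(386,249)],.03),"caps",onz(P,[(204,186),(243,213),(224,201)],.05), "others",onz(P,[(333,228),(375,203),(148,204)],.02))
E
```

```text
cap [[ 0.41  -0.242  0.03 ]] caps [[0.5381 0.1683 0.05  ]
 [0.4801 0.0792 0.05  ]
 [0.5057 0.1223 0.05  ]] others [[ 0.4542 -0.1245  0.02  ]
 [ 0.5142 -0.2201  0.02  ]
 [ 0.4974  0.3002  0.02  ]]
```

View pics/crop0.png

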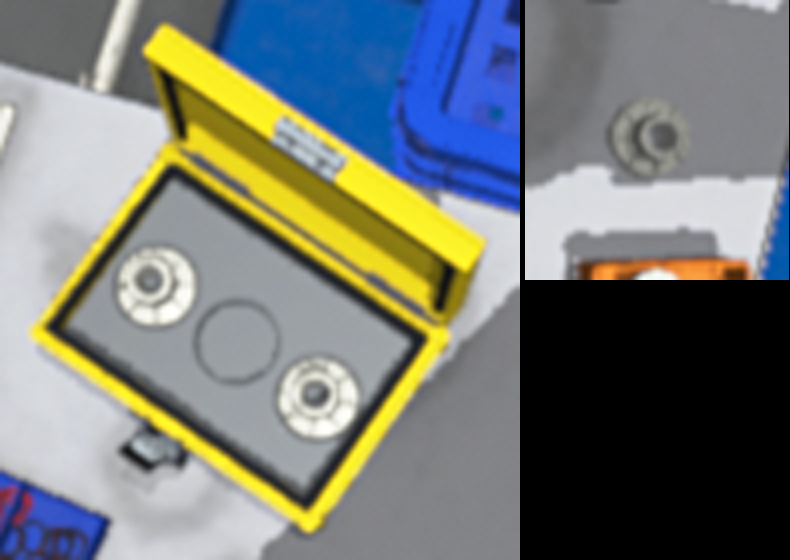

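```bash
cat >> h.py <<'E'
from scipy.spatial.transform import Rotation as Ro
def yawR(a):
    a=np.radians(a); x=np.array([np.cos(a),np.sin(a),0]); return np.c_[x,np.cross([0,0,-1],x),[0,0,-1]]
def rows(p,R,n,s=None,p0=None,R0=None):
    s=s or read_state(); p0=s["position"] if p0 is None else p0; R0=s["tcp_rot"] if R0 is None else R0
    rv=(Ro.from_matrix(R0.T@R)).as_rotvec()/n; d=(np.array(p)-p0)/n*1000
    for i in range(n):
        Ri=R0@Ro.from_rotvec(rv*i).as_matrix(); print((Ri.T@d).round(1).tolist(),rv.round(4).tolist())
E
python3 - <<'E'
from h import *
P=pose("top")
cap=onz(P,[(386.2,249.2)],.008)[0]; print(cap,onz(P,[(388.5,249.3)],.031))
c=onz(P,[(204.2,186.7),(244.2,214.5)],.038); pk=onz(P,[(224.2,200.2)],.036)[0]
d=c[0]-c[1]; print(c,c.mean(0),pk,np.linalg.norm(d),np.degrees(np.arctan2(-d[0],d[1])))
rows([*cap[:2],.14],yawR(147),15)
E
```

```text
[ 0.4097 -0.2487  0.008 ] [[ 0.4095 -0.2473  0.031 ]]
[[0.5383 0.1699 0.038 ]
 [0.4779 0.0773 0.038 ]] [0.5081 0.1236 0.038 ] [0.5091 0.1237 0.036 ] 0.11054871894828822 -33.14273749540021
[17.1, -14.6, 5.5] [-0.0001, -0.0001, -0.1405]
[19.0, -12.1, 5.5] [-0.0001, -0.0001, -0.1405]
[20.5, -9.3, 5.5] [-0.0001, -0.0001, -0.1405]
[21.6, -6.4, 5.5] [-0.0001, -0.0001, -0.1405]
[22.3, -3.3, 5.5] [-0.0001, -0.0001, -0.1405]
[22.5, -0.1, 5.5] [-0.0001, -0.0001, -0.1405]
[22.3, 3.0, 5.5] [-0.0001, -0.0001, -0.1405]
[21.7, 6.1, 5.5] [-0.0001, -0.0001, -0.1405]
[20.6, 9.1, 5.5] [-0.0001, -0.0001, -0.1405]
[19.1, 11.9, 5.5] [-0.0001, -0.0001, -0.1405]
[17.3, 14.5, 5.4] [-0.0001, -0.0001, -0.1405]
[15.1, 16.8, 5.4] [-0.0001, -0.0001, -0.1405]
[12.6, 18.7, 5.4] [-0.0001, -0.0001, -0.1405]
[9.9, 20.3, 5.4] [-0.0001, -0.0001, -0.1405]
[6.9, 21.5, 5.4] [-0.0001, -0.0001, -0.1405]
```

Request:
{"fn": "drive_tool", "kwargs": {
  "motion": [
    [[17,-14.5,5.5],[0,0,-0.14]],
    [[19,-12,5.5],[0,0,-0.14]],
    [[20.5,-9.5,5.5],[0,0,-0.14]],
    [[21.5,-6.5,5.5],[0,0,-0.14]],
    [[22.5,-3.5,5.5],[0,0,-0.14]]
  ],
  "gripper": 0.5
}}

```text
time_s: 0.6
position: [0.321, -0.4555, 0.1944]
tcp_rot: [[0.395, 0.919, -0.0], [0.919, -0.395, 0.001], [0.001, -0.001, -1.0]]
force: [1.3, -0.0, -1.0]
opening: 0.632
grasp_force: 0.0
```

Request:
{"fn": "drive_tool", "kwargs": {
  "motion": [
    [[22.5,0,5.5],[0,0,-0.14]],
    [[22.5,3,5.5],[0,0,-0.14]],
    [[21.5,6,5.5],[0,0,-0.14]],
    [[20.5,9,5.5],[0,0,-0.14]],
    [[19,12,5.5],[0,0,-0.14]]
  ]
}}

```text
time_s: 1.1
position: [0.3656, -0.3524, 0.1671]
tcp_rot: [[-0.289, 0.957, -0.0], [0.957, 0.289, 0.001], [0.001, -0.0, -1.0]]
force: [0.3, 0.0, 1.1]
opening: 0.504
grasp_force: 0.0
```

Request:
{"fn": "drive_tool", "kwargs": {
  "motion": [
    [[17,14.5,5.5],[0,0,-0.14]],
    [[15,17,5.5],[0,0,-0.14]],
    [[12.5,18.5,5.5],[0,0,-0.14]],
    [[10,20,5.5],[0,0,-0.14]],
    [[7,21.5,5.5],[0,0,-0.14]]
  ]
}}

```text
time_s: 1.6
position: [0.4104, -0.2495, 0.1396]
tcp_rot: [[-0.838, 0.546, -0.0], [0.546, 0.838, 0.0], [0.001, 0.0, -1.0]]
force: [-0.8, -0.3, -0.7]
opening: 0.502
grasp_force: 0.0
```

Request:
{"fn": "drive_tool", "kwargs": {
  "motion": [
    [[0,0,0],[0,0,0]],
    [[0,0,0],[0,0,0]]
  ]
}}

```text
time_s: 1.8
position: [0.4104, -0.2505, 0.1399]
tcp_rot: [[-0.834, 0.551, -0.0], [0.551, 0.834, -0.0], [0.0, -0.0, -1.0]]
force: [0.4, -0.3, -0.6]
opening: 0.502
grasp_force: 0.0
```

Run:
```python
from h import *
s=read_state(); im=capture("wrist"); save("w1",im); P=pose("wrist",s)
print(s["position"],s["tcp_rot"],s["opening"],s["force"],s["time_s"]); print(proj(P,[[.4097,-.2487,.006],[.4097,-.2487,.031]]))
```

```text
[ 0.4104 -0.2505  0.1399] [[-0.8345  0.551  -0.0003]
 [ 0.551   0.8345 -0.0002]
 [ 0.0001 -0.0003 -1.    ]] 0.5015748671298774 [ 0.3568 -0.2535 -0.5784] 1.8
[[289.2275 199.2557]
 [289.3588 206.79  ]]
```

View pics/w1.png

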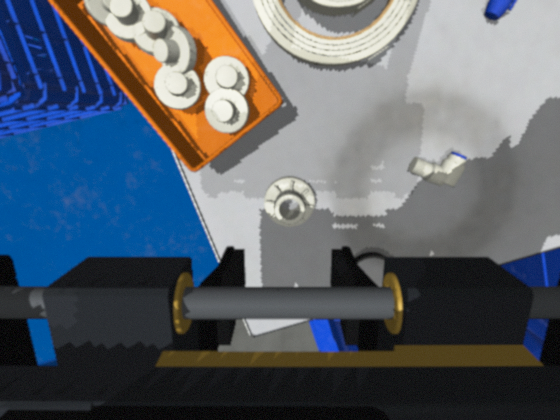

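The wrist view has the loose cap's flange centred at about (290.5,201) and its spigot top at (290,208), within 1.5 px of where I expected them. The orange box is well clear of the fingers.

Run:
```python
from h import *
s=read_state(); P=pose("wrist",s)
a=onz(P,[(290.5,201)],.011)[0];b=onz(P,[(290,208)],.031)[0]; print(a,b)
t=(a+b)/2; print(s["tcp_rot"].T@(np.array([t[0],t[1],.0145])-s["position"])*1000)
```

```text
[ 0.4107 -0.2488  0.011 ] [ 0.411  -0.2496  0.031 ]
[  0.8943   1.9599 125.6334]
```

Request:
{"fn": "drive_tool", "kwargs": {
  "motion": [
    [[1,2,25],[0,0,0]],
    [[0,0,30],[0,0,0]],
    [[0,0,30],[0,0,0]],
    [[0,0,25],[0,0,0]],
    [[0,0,12],[0,0,0]]
  ]
}}

```text
time_s: 2.35
position: [0.4099, -0.2492, 0.0164]
tcp_rot: [[-0.833, 0.553, -0.001], [0.553, 0.833, 0.001], [0.002, 0.0, -1.0]]
force: [-0.0, -0.1, -0.4]
opening: 0.495
grasp_force: 0.0
```

Request:
{"fn": "drive_tool", "kwargs": {
  "motion": [
    [[0,0,3],[0,0,0]],
    [[0,0,0],[0,0,0]],
    [[0,0,0],[0,0,0]]
  ]
}}

```text
time_s: 2.65
position: [0.4112, -0.2491, 0.016]
tcp_rot: [[-0.835, 0.551, 0.002], [0.551, 0.835, -0.002], [-0.002, -0.0, -1.0]]
force: [1.1, 0.1, 0.0]
opening: 0.5
grasp_force: 0.0
```

Request:
{"fn": "drive_tool", "kwargs": {
  "motion": [
    [[0,0,0],[0,0,0]],
    [[0,0,0],[0,0,0]],
    [[0,0,0],[0,0,0]],
    [[0,0,0],[0,0,0]],
    [[0,0,0],[0,0,0]]
  ],
  "gripper": 0.15
}}

```text
time_s: 3.15
position: [0.4108, -0.2485, 0.0155]
tcp_rot: [[-0.835, 0.55, 0.001], [0.55, 0.835, -0.001], [-0.001, -0.0, -1.0]]
force: [-0.3, 0.3, 5.9]
opening: 0.267
grasp_force: 30.0
```

Request:
{"fn": "drive_tool", "kwargs": {
  "motion": [
    [[0,0,-20],[0,0,0]],
    [[0,0,-35],[0,0,0]],
    [[0,0,-40],[0,0,0]],
    [[0,0,-35],[0,0,0]],
    [[0,0,-15],[0,0,0]]
  ]
}}

```text
time_s: 3.65
position: [0.4116, -0.2492, 0.163]
tcp_rot: [[-0.835, 0.55, 0.004], [0.55, 0.835, -0.004], [-0.005, -0.001, -1.0]]
force: [0.4, -0.7, 0.5]
opening: 0.266
grasp_force: 30.0
```

Run:
```python
from h import *
s=read_state(); print(s["position"],s["opening"],s["grasp_force"])
R=s["tcp_rot"];p=s["position"];W=np.array([.42,.03,.16])
rows(W,yawR(147),9)
print(); rows([.5085,.1237,.16],yawR(147),4,p0=W,R0=yawR(147))
```

```text
[ 0.4116 -0.2492  0.163 ] 0.2655303731547369 29.997115549407596
[16.3, 26.4, 0.2] [-0.0001, 0.0006, -0.0008]
[16.3, 26.4, 0.2] [-0.0001, 0.0006, -0.0008]
[16.3, 26.4, 0.2] [-0.0001, 0.0006, -0.0008]
[16.2, 26.5, 0.3] [-0.0001, 0.0006, -0.0008]
[16.2, 26.5, 0.3] [-0.0001, 0.0006, -0.0008]
[16.2, 26.5, 0.3] [-0.0001, 0.0006, -0.0008]
[16.2, 26.5, 0.3] [-0.0001, 0.0006, -0.0008]
[16.2, 26.5, 0.3] [-0.0001, 0.0006, -0.0008]
[16.1, 26.5, 0.3] [-0.0001, 0.0006, -0.0008]

[-5.8, 31.7, 0.0] [0.0, 0.0, 0.0]
[-5.8, 31.7, 0.0] [0.0, 0.0, 0.0]
[-5.8, 31.7, 0.0] [0.0, 0.0, 0.0]
[-5.8, 31.7, 0.0] [0.0, 0.0, 0.0]
```

Request:
{"fn": "drive_tool", "kwargs": {
  "motion": [
    [[16,26.5,0],[0,0,0]],
    [[16,26.5,0],[0,0,0]],
    [[16,26.5,0],[0,0,0]],
    [[16,26.5,0],[0,0,0]],
    [[16,26.5,0],[0,0,0]]
  ]
}}

```text
time_s: 4.15
position: [0.4163, -0.0924, 0.16]
tcp_rot: [[-0.835, 0.551, -0.0], [0.551, 0.835, 0.0], [0.0, 0.0, -1.0]]
force: [-0.4, -0.1, 0.2]
opening: 0.267
grasp_force: 30.0
```

Request:
{"fn": "drive_tool", "kwargs": {
  "motion": [
    [[16,26.5,0],[0,0,0]],
    [[16,26.5,0],[0,0,0]],
    [[16,26.5,0],[0,0,0]],
    [[16,26.5,0],[0,0,0]],
    [[-4,30,0],[0,0,0]]
  ]
}}

```text
time_s: 4.65
position: [0.4378, 0.055, 0.1596]
tcp_rot: [[-0.835, 0.55, -0.006], [0.55, 0.835, 0.001], [0.005, -0.002, -1.0]]
force: [0.3, 0.3, -0.1]
opening: 0.265
grasp_force: 30.0
```

Request:
{"fn": "drive_tool", "kwargs": {
  "motion": [
    [[-6,32,0],[0,0,0]],
    [[-6,32,0],[0,0,0]],
    [[-6,32,0],[0,0,0]],
    [[0,0,0],[0,0,0]],
    [[0,0,0],[0,0,0]]
  ]
}}

```text
time_s: 5.15
position: [0.5087, 0.1235, 0.1595]
tcp_rot: [[-0.836, 0.549, -0.002], [0.549, 0.836, -0.0], [0.001, -0.001, -1.0]]
force: [-0.9, 1.1, -0.1]
opening: 0.264
grasp_force: 30.0
```

Run:
```python
from h import *
s=read_state(); im=capture("wrist"); save("w2",im); P=pose("wrist",s)
print(s["position"],s["tcp_rot"],s["opening"],s["force"],s["time_s"]); print(proj(P,[[.5085,.1237,.036]]))
```

```text
[0.5087 0.1235 0.1595] [[-0.8358  0.5491 -0.0016]
 [ 0.5491  0.8358 -0.0003]
 [ 0.0012 -0.0011 -1.    ]] 0.2643963477392831 [-0.9262  1.1496 -0.0865] 5.15
[[288.0817 203.8899]]
```

View pics/w2.png

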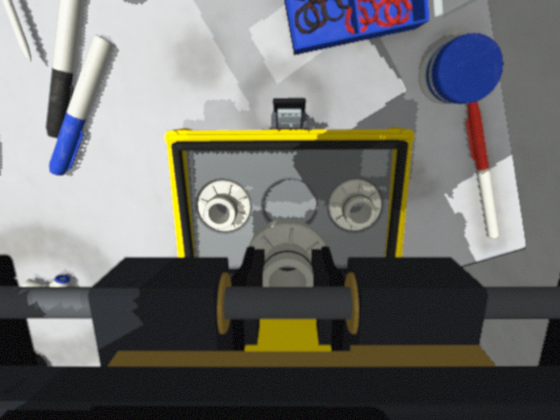

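The pocket shows at about (289,204). The fixed flanges are at about (225,205) and (356,205), and the held cap is upright between the fingers at about (289,265). I'll refine these by circle fitting.

Run:
```python
from h import *
s=read_state(); P=pose("wrist",s)
im=cv2.cvtColor(cv2.imread("pics/w2.png"),cv2.COLOR_BGR2GRAY)
x0,y0,k=180,160,6
g=cv2.resize(im[y0:250,x0:405],None,fx=k,fy=k,interpolation=cv2.INTER_CUBIC)
o=cv2.cvtColor(g,cv2.COLOR_GRAY2BGR)
for nm,xa,xb,ya,yb in(("L",185,262,170,245),("M",252,328,165,224),("R",318,395,170,245)):
    sub=g[(ya-y0)*k:(yb-y0)*k,(xa-x0)*k:(xb-x0)*k]
    c=cv2.HoughCircles(cv2.GaussianBlur(sub,(9,9),2),cv2.HOUGH_GRADIENT_ALT if 0 else cv2.HOUGH_GRADIENT,1,10,param1=60,param2=15,minRadius=24*k,maxRadius=32*k)
    if c is None: print(nm,None);continue
    for q in c[0][:4]:
        uv=(q[0]+.5)/k-.5+xa,(q[1]+.5)/k-.5+ya
        print(nm,uv,q[2]/k,onz(P,[uv],.036 if nm=="M" else .038)[0])
    q=c[0][0];cv2.circle(o,(int(q[0]+(xa-x0)*k),int(q[1]+(ya-y0)*k)),int(q[2]),(0,0,255),1)
cv2.imwrite("pics/w2c.png",cv2.resize(o,(800,320)))
# held-cap: project axis
p=s["position"];R=s["tcp_rot"]
print(proj(P,[p+R@[0,0,-.0165+.0]]))
```

```text
L (np.float32(221.83333), np.float32(204.66667)) 24.333334 [0.4771 0.0764 0.038 ]
L (np.float32(223.16667), np.float32(206.0)) 26.083334 [0.4787 0.0767 0.038 ]
L (np.float32(224.83333), np.float32(205.66667)) 24.9 [0.4792 0.078  0.038 ]
L (np.float32(224.66667), np.float32(203.33333)) 27.016668 [0.4775 0.0791 0.038 ]
M None
R (np.float32(354.0), np.float32(203.0)) 26.533333 [0.5372 0.1703 0.038 ]
R (np.float32(353.5), np.float32(204.66667)) 25.083334 [0.5382 0.1692 0.038 ]
R (np.float32(354.33334), np.float32(200.83333)) 28.666666 [0.5357 0.1714 0.038 ]
R (np.float32(356.33334), np.float32(204.0)) 24.050001 [0.539  0.1715 0.038 ]
[[288.1887 281.7765]]
```

View pics/w2c.png

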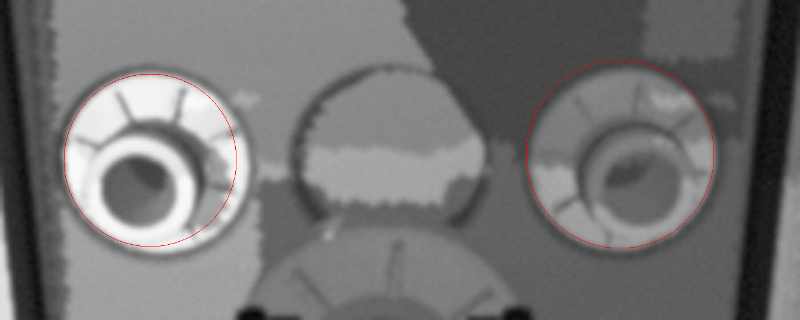

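The enlargement puts the flange centres at (156,161) and (622,157) and the pocket centre at (391,160) in the crop. In image pixels that is about (223.6,205.0), (354.6,204.0) and (289.6,204.8).

Run:
```python
from h import *
s=read_state(); P=pose("wrist",s)
c=onz(P,[(223.6,205),(354.6,204)],.038); m=onz(P,[(289.6,204.8)],.036)[0]; d=c[1]-c[0]
print(c,c.mean(0),m,np.linalg.norm(d),np.degrees(np.arctan2(-d[0],d[1])))
t=(c.mean(0)+m)/2; t[2]=.046
print(t, s["tcp_rot"].T@(t-s["position"])*1000)
```

```text
[[0.4782 0.0775 0.038 ]
 [0.5382 0.1702 0.038 ]] [0.5082 0.1239 0.038 ] [0.5091 0.1238 0.036 ] 0.11047148312184006 -32.90571905684698
[0.5086 0.1238 0.046 ] [ -0.2234   1.1825 113.5109]
```

Request:
{"fn": "drive_tool", "kwargs": {
  "motion": [
    [[0,1,25],[0,0,0]],
    [[0,0,30],[0,0,0]],
    [[0,0,30],[0,0,0]],
    [[0,0,18],[0,0,0]],
    [[0,0,0],[0,0,0]]
  ]
}}

```text
time_s: 5.7
position: [0.5067, 0.1229, 0.0549]
tcp_rot: [[-0.834, 0.552, -0.007], [0.552, 0.834, -0.0], [0.006, -0.004, -1.0]]
force: [-0.4, -0.3, -0.8]
opening: 0.267
grasp_force: 30.0
```

Request:
{"fn": "drive_tool", "kwargs": {
  "motion": [
    [[0,0,1],[0,0,0]],
    [[0,0,1],[0,0,0]],
    [[0,0,1],[0,0,0]],
    [[0,0,1],[0,0,0]],
    [[0,0,0],[0,0,0]]
  ]
}}

```text
time_s: 6.2
position: [0.5101, 0.124, 0.0535]
tcp_rot: [[-0.835, 0.55, 0.001], [0.55, 0.835, 0.0], [-0.001, 0.001, -1.0]]
force: [0.1, -0.5, -0.8]
opening: 0.269
grasp_force: 30.0
```

Request:
{"fn": "drive_tool", "kwargs": {
  "motion": [
    [[0,0,0],[0,0,0]],
    [[0,0,0],[0,0,0]]
  ]
}}

```text
time_s: 6.4
position: [0.51, 0.124, 0.0532]
tcp_rot: [[-0.835, 0.55, 0.0], [0.55, 0.835, 0.0], [-0.0, 0.0, -1.0]]
force: [-0.1, 0.2, -0.1]
opening: 0.267
grasp_force: 30.0
```

Run:
```python
from h import *
s=read_state(); print(s["position"],s["tcp_rot"][:,2], s["tcp_rot"].T@(np.array([.5087,.1239,.0515])-s["position"])*1000)
```

```text
[0.51   0.124  0.0532] [ 0.0003  0.     -1.    ] [ 0.974  -0.8196  1.7043]
```

Request:
{"fn": "drive_tool", "kwargs": {
  "motion": [
    [[1.2,-0.8,0],[0,0,0]],
    [[0,0,1],[0,0,0]],
    [[0,0,1],[0,0,0]],
    [[0,0,1],[0,0,0]],
    [[0,0,0],[0,0,0]]
  ]
}}

```text
time_s: 6.9
position: [0.5083, 0.124, 0.0498]
tcp_rot: [[-0.835, 0.55, -0.0], [0.55, 0.835, 0.0], [0.0, -0.0, -1.0]]
force: [-0.4, -0.1, -0.0]
opening: 0.266
grasp_force: 30.0
```

Request:
{"fn": "drive_tool", "kwargs": {
  "motion": [
    [[0,0,1],[0,0,0]],
    [[0,0,1],[0,0,0]],
    [[0,0,0],[0,0,0]],
    [[0,0,0],[0,0,0]]
  ]
}}

```text
time_s: 7.3
position: [0.5084, 0.124, 0.048]
tcp_rot: [[-0.835, 0.55, -0.0], [0.55, 0.835, 0.0], [0.0, -0.0, -1.0]]
force: [-0.3, -0.8, 0.4]
opening: 0.269
grasp_force: 30.0
```

Request:
{"fn": "drive_tool", "kwargs": {
  "motion": [
    [[0,0,1.5],[0,0,0]],
    [[0,0,1.5],[0,0,0]],
    [[0,0,1],[0,0,0]],
    [[0,0,0.5],[0,0,0]],
    [[0,0,0],[0,0,0]]
  ]
}}

```text
time_s: 7.8
position: [0.5084, 0.124, 0.0434]
tcp_rot: [[-0.835, 0.55, -0.0], [0.55, 0.835, 0.0], [0.0, -0.0, -1.0]]
force: [-0.4, 0.5, -0.6]
opening: 0.264
grasp_force: 30.0
```

Request:
{"fn": "drive_tool", "kwargs": {
  "motion": [
    [[0,0,0.5],[0,0,0]],
    [[0,0,0.5],[0,0,0]],
    [[0,0,0.5],[0,0,0]],
    [[0,0,0],[0,0,0]]
  ]
}}

```text
time_s: 8.2
position: [0.5084, 0.124, 0.042]
tcp_rot: [[-0.835, 0.55, -0.0], [0.55, 0.835, -0.0], [0.0, -0.0, -1.0]]
force: [-0.3, -0.7, 0.3]
opening: 0.268
grasp_force: 30.0
```

Request:
{"fn": "drive_tool", "kwargs": {
  "motion": [
    [[0,0,0.5],[0,0,0]],
    [[0,0,0.5],[0,0,0]],
    [[0,0,0],[0,0,0]]
  ]
}}

```text
time_s: 8.5
position: [0.5085, 0.124, 0.0415]
tcp_rot: [[-0.835, 0.55, 0.0], [0.55, 0.835, 0.0], [-0.0, 0.0, -1.0]]
force: [-0.6, -0.1, 4.7]
opening: 0.269
grasp_force: 30.0
```

Request:
{"fn": "drive_tool", "kwargs": {
  "motion": [
    [[0,0,0.4],[0,0,0]],
    [[0,0,0.4],[0,0,0]],
    [[0,0,0],[0,0,0]]
  ]
}}

```text
time_s: 8.8
position: [0.5085, 0.124, 0.0415]
tcp_rot: [[-0.835, 0.55, 0.001], [0.55, 0.835, -0.0], [-0.001, 0.0, -1.0]]
force: [-1.6, 0.2, 10.4]
opening: 0.266
grasp_force: 30.0
```

Request:
{"fn": "drive_tool", "kwargs": {
  "motion": [
    [[0,0,-0.8],[0,0,0]],
    [[0,0,0],[0,0,0]],
    [[0,0,0],[0,0,0]],
    [[0,0,0],[0,0,0]]
  ],
  "gripper": 0.45
}}

```text
time_s: 9.2
position: [0.5084, 0.1239, 0.0408]
tcp_rot: [[-0.835, 0.55, -0.0], [0.55, 0.835, 0.0], [0.0, -0.0, -1.0]]
force: [0.9, 0.0, 0.7]
opening: 0.44
grasp_force: 0.0
```

Request:
{"fn": "drive_tool", "kwargs": {
  "motion": [
    [[0,0,-4],[0,0,0]],
    [[0,0,-10],[0,0,0]],
    [[0,0,-30],[0,0,0]],
    [[0,0,-45],[0,0,0]],
    [[0,0,-45],[0,0,0]]
  ]
}}

```text
time_s: 9.7
position: [0.5078, 0.1239, 0.1767]
tcp_rot: [[-0.835, 0.55, -0.001], [0.55, 0.835, -0.0], [0.001, -0.001, -1.0]]
force: [1.2, -0.0, 0.2]
opening: 0.45
grasp_force: 0.0
```

```bash
cat >> h.py <<'E'
PK=np.array([.5087,.1239,0]); TH=np.radians(-33.0)
CX=np.array([np.cos(TH),np.sin(TH),0]); CY=np.array([-np.sin(TH),np.cos(TH),0]); CZ=np.array([0,0,1.])
def case(X): d=np.atleast_2d(X)-PK; return np.c_[d@CX,d@CY,d[:,2]]
def world(u,v,w): return PK+u*CX+v*CY+w*CZ
E
python3 - <<'E'
from h import *
s=read_state(); print(s["time_s"],s["position"],s["opening"])
P=pose("top"); cr=lambda a:[(165+x/4-.4,115+y/4-.4) for x,y in a]
print("rim",case(onz(P,cr([(37,332),(170,150),(447,335),(315,527)]),.046)))
for nm,a,v in(("L",[(162,28),(145,62)],.095),("R",[(484,242),(450,262),(470,265)],-.095)):
    d,t=ray(P,cr(a)); k=((PK+v*CY-t)@CY)/(d@CY); print(nm,case(t+d*k[:,None]))
print(world(.068,0,.048))
im=capture("wrist"); save("w3",im)
im2=capture("top"); im3=capture("scene")
o=np.zeros((600,800,3),np.uint8); o[:300,:400]=cv2.resize(im,(400,300)); o[:300,400:]=cv2.resize(im2[100:250,150:350],(400,300)); o[300:,:400]=cv2.resize(im3[130:280,150:350],(400,300)); save("mix",o)
E
```

```text
9.7 [0.5078 0.1239 0.1767] 0.450357310967066
rim [[-0.0589  0.0943  0.046 ]
 [ 0.0675  0.0936  0.046 ]
 [ 0.0696 -0.095   0.046 ]
 [-0.0593 -0.0955  0.046 ]]
L [[0.0997 0.095  0.1796]
 [0.0828 0.095  0.17  ]]
R [[ 0.096  -0.095   0.2106]
 [ 0.0666 -0.095   0.2964]
 [ 0.0852 -0.095   0.2007]]
[0.5657 0.0869 0.048 ]
```

View pics/mix.png

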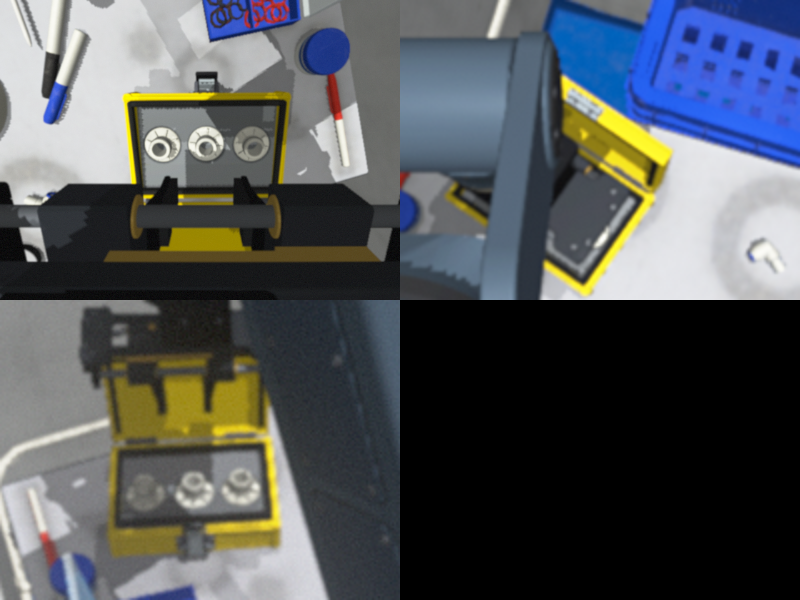

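Run:
```python
from h import *
def tri(a,b):
    d1,t1=ray(pose("top"),[a]);d2,t2=ray(pose("scene"),[b]);d1=d1[0];d2=d2[0]
    k=np.linalg.lstsq(np.c_[d1,-d2],t2-t1,rcond=None)[0];p,q=t1+k[0]*d1,t2+k[1]*d2
    return (p+q)/2,np.linalg.norm(p-q)
for a in((290,68),(420,110),(405,190),(266,155)):
    for b in((325,130),(347,163)): print(a,b,*tri(a,b))
P=pose("top")
H=.0725
for v in(.03,.05,.07):
    for w,du,dv in((.14,.01,.016),(.22,.0375,.095)): print(v,w,proj(P,[world(H+.055+a*du,v+b*dv,w) for a in(-1,1) for b in(-1,1)]).round().tolist())
im=cv2.imread("pics/top0.png"); sc=cv2.imread("pics/scene0.png")
Q=[world(H+.055+a*.0375,.05+b*.095,.22) for a,b in((-1,-1),(-1,1),(1,1),(1,-1))]
for I,n in((im,"top"),(sc,"scene")):
    cv2.polylines(I,[proj(pose(n),Q).round().astype(int)],1,(0,255,0),1)
    q=[world(H+.055+a*.01,.05+b*.016,.14) for a,b in((-1,-1),(-1,1),(1,1),(1,-1))]
    cv2.polylines(I,[proj(pose(n),q).round().astype(int)],1,(0,0,255),1)
cv2.imwrite("pics/ov.png",np.hstack([cv2.resize(im[50:250,150:350],(400,400)),cv2.resize(sc[100:300,150:350],(400,400))]))
```

```text
(290, 68) (325, 130) [ 0.5985 -0.0518  0.2651] 0.23081564731430898
(290, 68) (347, 163) [ 0.5501 -0.0456  0.2606] 0.31437882449051446
(420, 110) (325, 130) [ 0.7968 -0.3857 -0.1394] 0.0009167462010311866
(420, 110) (347, 163) [ 0.8551 -0.5132 -0.403 ] 0.09580622867644707
(405, 190) (325, 130) [ 0.554  -0.2112  0.1323] 0.0941688165231945
(405, 190) (347, 163) [ 0.5721 -0.2976 -0.059 ] 0.04409483321543918
(266, 155) (325, 130) [ 0.4997 -0.0089  0.297 ] 0.12616753820427232
(266, 155) (347, 163) [ 0.4782 -0.0185  0.2421] 0.19488151891138375
0.03 0.14 [[246.0, 143.0], [233.0, 134.0], [252.0, 135.0], [239.0, 126.0]]
0.03 0.22 [[270.0, 168.0], [185.0, 110.0], [294.0, 134.0], [209.0, 78.0]]
0.05 0.14 [[238.0, 137.0], [225.0, 129.0], [244.0, 129.0], [231.0, 121.0]]
0.05 0.22 [[261.0, 161.0], [176.0, 104.0], [285.0, 128.0], [200.0, 72.0]]
0.07 0.14 [[230.0, 132.0], [217.0, 123.0], [235.0, 124.0], [223.0, 115.0]]
0.07 0.22 [[252.0, 155.0], [168.0, 98.0], [275.0, 122.0], [191.0, 66.0]]
```

View pics/ov.png

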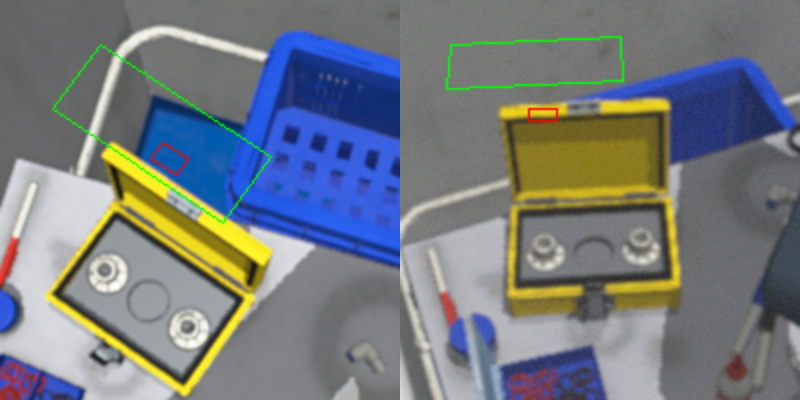

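The cap sits in its pocket and was released cleanly. The bin rim triangulates below bench level, so the space behind the lid is free. The lid stands at about 94°, so I'll go over it and behind with the fingers shut.

Request:
{"fn": "drive_tool", "kwargs": {
  "motion": [
    [[0,0,-25],[0,0,0]],
    [[0,0,-25],[0,0,0]],
    [[-15,0,-5],[0,0,0]],
    [[-35,0,0],[0,0,0]],
    [[-40,0,0],[0,0,0]]
  ],
  "gripper": 0
}}

```text
time_s: 10.35
position: [0.5826, 0.0747, 0.2294]
tcp_rot: [[-0.836, 0.549, -0.003], [0.549, 0.836, 0.0], [0.003, -0.001, -1.0]]
force: [0.9, -0.2, 0.1]
opening: 0.08
grasp_force: 0.0
```

Request:
{"fn": "drive_tool", "kwargs": {
  "motion": [
    [[-30,0,0],[0,0,0]],
    [[-10,0,0],[0,0,0]],
    [[0,0,0],[0,0,0]],
    [[0,0,0],[0,0,0]]
  ]
}}

```text
time_s: 10.75
position: [0.615, 0.0532, 0.229]
tcp_rot: [[-0.835, 0.55, -0.004], [0.55, 0.835, 0.001], [0.004, -0.001, -1.0]]
force: [-0.6, 0.2, -0.1]
opening: 0.005
grasp_force: 0.0
```

Run:
```python
from h import *
s=read_state(); print(case(s["position"]),s["tcp_rot"],s["opening"])
H=.0725
for t in (94,85,75,65,55,45,35,25,17,12,8):
    a=np.radians(t);r,d=.116,.019
    print(t,"tip u,z",(H-(r*np.cos(a)-d*np.sin(a))+.010).round(4),(.048+r*np.sin(a)+d*np.cos(a)).round(4))
```

```text
[[ 0.1277 -0.0014  0.229 ]] [[-0.835   0.5502 -0.0038]
 [ 0.5502  0.835   0.0008]
 [ 0.0037 -0.0014 -1.    ]] 0.004791786171425683
94 tip u,z 0.1095 0.1624
85 tip u,z 0.0913 0.1652
75 tip u,z 0.0708 0.165
65 tip u,z 0.0507 0.1612
55 tip u,z 0.0315 0.1539
45 tip u,z 0.0139 0.1435
35 tip u,z -0.0016 0.1301
25 tip u,z -0.0146 0.1142
17 tip u,z -0.0229 0.1001
12 tip u,z -0.027 0.0907
8 tip u,z -0.0297 0.083
```

Request:
{"fn": "drive_tool", "kwargs": {
  "motion": [
    [[0,0,20],[0,0,0]],
    [[0,0,25],[0,0,0]],
    [[0,0,20],[0,0,0]],
    [[0,0,9],[0,0,0]],
    [[0,0,0],[0,0,0]]
  ]
}}

```text
time_s: 11.25
position: [0.6149, 0.0534, 0.1548]
tcp_rot: [[-0.835, 0.549, -0.004], [0.549, 0.836, 0.001], [0.004, -0.002, -1.0]]
force: [0.2, -0.1, 0.1]
opening: 0.009
grasp_force: 0.0
```

Request:
{"fn": "drive_tool", "kwargs": {
  "motion": [
    [[4,0,0],[0,0,0]],
    [[4,0,0],[0,0,0]],
    [[4,0,0],[0,0,0]],
    [[4,0,0],[0,0,0]],
    [[0,0,0],[0,0,0]]
  ]
}}

```text
time_s: 11.75
position: [0.6036, 0.0615, 0.1568]
tcp_rot: [[-0.835, 0.55, 0.001], [0.55, 0.835, -0.0], [-0.001, 0.001, -1.0]]
force: [0.0, 0.2, -0.0]
opening: 0.005
grasp_force: 0.0
```

Request:
{"fn": "drive_tool", "kwargs": {
  "motion": [
    [[4,0,0],[0,0,0]],
    [[4,0,0],[0,0,0]],
    [[4,0,0],[0,0,0]],
    [[4,0,0],[0,0,0]],
    [[4,0,0],[0,0,0]]
  ]
}}

```text
time_s: 12.25
position: [0.5869, 0.0723, 0.1562]
tcp_rot: [[-0.835, 0.55, 0.001], [0.55, 0.835, -0.0], [-0.0, 0.0, -1.0]]
force: [1.3, -1.4, 0.7]
opening: 0.0
grasp_force: 0.9
```

Request:
{"fn": "drive_tool", "kwargs": {
  "motion": [
    [[6,0,0],[0,0,0]],
    [[6,0,0],[0,0,0]],
    [[6,0,0],[0,0,0]],
    [[6,0,0],[0,0,0]],
    [[6,0,0],[0,0,0]]
  ]
}}

```text
time_s: 12.75
position: [0.5609, 0.0892, 0.1557]
tcp_rot: [[-0.835, 0.55, -0.001], [0.55, 0.835, 0.0], [0.001, -0.001, -1.0]]
force: [0.3, -1.1, 0.0]
opening: 0.006
grasp_force: 0.5
```

Request:
{"fn": "drive_tool", "kwargs": {
  "motion": [
    [[6,0,1],[0,0,0]],
    [[6,0,1],[0,0,0]],
    [[6,0,2],[0,0,0]],
    [[6,0,2],[0,0,0]],
    [[6,0,2],[0,0,0]]
  ]
}}

```text
time_s: 13.25
position: [0.5362, 0.1056, 0.1478]
tcp_rot: [[-0.835, 0.55, -0.0], [0.55, 0.835, 0.0], [0.0, -0.0, -1.0]]
force: [1.0, -0.5, 0.0]
opening: 0.005
grasp_force: 0.3
```

Request:
{"fn": "drive_tool", "kwargs": {
  "motion": [
    [[5,0,2],[0,0,0]],
    [[5,0,2],[0,0,0]],
    [[5,0,2],[0,0,0]],
    [[5,0,2],[0,0,0]],
    [[5,0,4.5],[0,0,0]]
  ]
}}

```text
time_s: 13.75
position: [0.5158, 0.1193, 0.1356]
tcp_rot: [[-0.835, 0.55, 0.0], [0.55, 0.835, 0.0], [-0.0, 0.0, -1.0]]
force: [0.6, -0.4, 0.2]
opening: 0.006
grasp_force: 0.2
```

Request:
{"fn": "drive_tool", "kwargs": {
  "motion": [
    [[5,0,4.5],[0,0,0]],
    [[5,0,4.5],[0,0,0]],
    [[4.5,0,5.5],[0,0,0]],
    [[4,0,5.5],[0,0,0]],
    [[4,0,5.5],[0,0,0]]
  ]
}}

```text
time_s: 14.25
position: [0.4968, 0.1316, 0.1095]
tcp_rot: [[-0.835, 0.55, -0.0], [0.55, 0.835, 0.0], [0.0, -0.0, -1.0]]
force: [0.0, -0.0, -0.6]
opening: 0.006
grasp_force: 0.0
```

Run:
```python
from h import *
s=read_state(); print(case(s["position"]))
im=capture("scene");im2=capture("wrist"); save("mix2",np.hstack([cv2.resize(im[130:280,150:350],(400,300)),cv2.resize(im2,(400,300))]))
```

```text
[[-0.0142 -0.      0.1095]]
```

View pics/mix2.png

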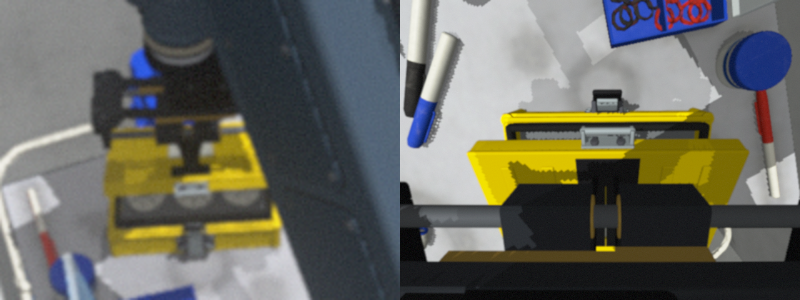

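The lid is at about 27° with the fingers on the pad, and nothing else has been disturbed. I'll carry on down gently.

Request:
{"fn": "drive_tool", "kwargs": {
  "motion": [
    [[4,0,4],[0,0,0]],
    [[4,0,4],[0,0,0]],
    [[4,0,4],[0,0,0]],
    [[4,0,4],[0,0,0]],
    [[4,0,3],[0,0,0]]
  ]
}}

```text
time_s: 14.85
position: [0.48, 0.1426, 0.0907]
tcp_rot: [[-0.835, 0.55, -0.0], [0.55, 0.835, -0.0], [0.0, -0.0, -1.0]]
force: [0.1, -0.3, 0.4]
opening: 0.003
grasp_force: 0.0
```

Request:
{"fn": "drive_tool", "kwargs": {
  "motion": [
    [[4,0,2.5],[0,0,0]],
    [[1,0,2],[0,0,0]],
    [[0,0,2],[0,0,0]],
    [[0,0,2],[0,0,0]],
    [[0,0,0],[0,0,0]]
  ]
}}

```text
time_s: 15.35
position: [0.4764, 0.1451, 0.0824]
tcp_rot: [[-0.835, 0.55, -0.0], [0.55, 0.835, -0.0], [0.0, -0.0, -1.0]]
force: [0.4, -0.6, -0.3]
opening: 0.004
grasp_force: 0.0
```

Request:
{"fn": "drive_tool", "kwargs": {
  "motion": [
    [[0.5,0,1],[0,0,0]],
    [[0.5,0,1],[0,0,0]],
    [[0.5,0,1],[0,0,0]],
    [[0,0,1],[0,0,0]],
    [[0,0,0],[0,0,0]]
  ]
}}

```text
time_s: 15.85
position: [0.4756, 0.1458, 0.0789]
tcp_rot: [[-0.835, 0.55, 0.001], [0.55, 0.835, -0.0], [-0.001, 0.001, -1.0]]
force: [-0.7, -1.1, 4.4]
opening: 0.003
grasp_force: 2.2
```

Request:
{"fn": "drive_tool", "kwargs": {
  "motion": [
    [[0,0,0.7],[0,0,0]],
    [[0,0,0.7],[0,0,0]],
    [[0,0,0],[0,0,0]]
  ]
}}

```text
time_s: 16.15
position: [0.4752, 0.146, 0.0771]
tcp_rot: [[-0.835, 0.55, 0.0], [0.55, 0.835, 0.0], [-0.0, 0.0, -1.0]]
force: [0.7, -0.8, 0.9]
opening: 0.004
grasp_force: 1.0
```

Request:
{"fn": "drive_tool", "kwargs": {
  "motion": [
    [[0,0,0.5],[0,0,0]],
    [[0,0,0.5],[0,0,0]],
    [[0,0,0],[0,0,0]]
  ]
}}

```text
time_s: 16.45
position: [0.475, 0.1461, 0.0761]
tcp_rot: [[-0.835, 0.55, -0.0], [0.55, 0.835, 0.0], [0.0, 0.0, -1.0]]
force: [0.4, -0.9, 2.5]
opening: 0.005
grasp_force: 1.1
```

Request:
{"fn": "drive_tool", "kwargs": {
  "motion": [
    [[0,0,0.5],[0,0,0]],
    [[0,0,0.5],[0,0,0]],
    [[0,0,0],[0,0,0]]
  ]
}}

```text
time_s: 16.75
position: [0.4749, 0.1462, 0.0751]
tcp_rot: [[-0.835, 0.551, -0.0], [0.551, 0.835, 0.0], [0.0, 0.0, -1.0]]
force: [0.3, 1.3, 2.3]
opening: 0.006
grasp_force: 1.7
```

Request:
{"fn": "drive_tool", "kwargs": {
  "motion": [
    [[0,0,0.4],[0,0,0]],
    [[0,0,0],[0,0,0]]
  ]
}}

```text
time_s: 16.95
position: [0.4748, 0.1462, 0.0747]
tcp_rot: [[-0.835, 0.551, -0.0], [0.551, 0.835, 0.0], [0.001, 0.0, -1.0]]
force: [-0.8, 1.8, 4.5]
opening: 0.006
grasp_force: 1.9
```

Request:
{"fn": "drive_tool", "kwargs": {
  "motion": [
    [[0,0,0.4],[0,0,0]],
    [[0,0,0],[0,0,0]]
  ]
}}

```text
time_s: 17.15
position: [0.4748, 0.1462, 0.0743]
tcp_rot: [[-0.835, 0.55, -0.001], [0.55, 0.835, 0.0], [0.001, -0.0, -1.0]]
force: [-1.5, 2.9, 4.1]
opening: 0.005
grasp_force: 1.8
```

Request:
{"fn": "drive_tool", "kwargs": {
  "motion": [
    [[0.2,0,0.4],[0,0,0]],
    [[0,0,0],[0,0,0]]
  ]
}}

```text
time_s: 17.35
position: [0.4747, 0.1461, 0.0738]
tcp_rot: [[-0.835, 0.55, -0.0], [0.55, 0.835, -0.0], [0.0, -0.0, -1.0]]
force: [-1.2, 1.6, 2.8]
opening: 0.005
grasp_force: 1.4
```

Request:
{"fn": "drive_tool", "kwargs": {
  "motion": [
    [[0.2,0,0.4],[0,0,0]],
    [[0,0,0],[0,0,0]]
  ]
}}

```text
time_s: 17.55
position: [0.4747, 0.1461, 0.0734]
tcp_rot: [[-0.835, 0.55, -0.0], [0.55, 0.835, -0.0], [0.0, -0.0, -1.0]]
force: [-0.9, 0.8, 2.3]
opening: 0.002
grasp_force: 1.0
```

Request:
{"fn": "drive_tool", "kwargs": {
  "motion": [
    [[0.2,0,0.4],[0,0,0]],
    [[0,0,0],[0,0,0]]
  ]
}}

```text
time_s: 17.75
position: [0.4746, 0.1461, 0.0729]
tcp_rot: [[-0.835, 0.55, -0.0], [0.55, 0.835, -0.0], [-0.0, -0.0, -1.0]]
force: [0.6, 0.6, 0.0]
opening: 0.004
grasp_force: 0.3
```

Request:
{"fn": "drive_tool", "kwargs": {
  "motion": [
    [[0,0,0.4],[0,0,0]],
    [[0,0,0],[0,0,0]]
  ]
}}

```text
time_s: 17.95
position: [0.4746, 0.1461, 0.0727]
tcp_rot: [[-0.835, 0.55, -0.0], [0.55, 0.835, -0.0], [-0.0, -0.0, -1.0]]
force: [0.6, 0.7, 1.7]
opening: 0.006
grasp_force: 1.0
```

Request:
{"fn": "drive_tool", "kwargs": {
  "motion": [
    [[0,0,0.3],[0,0,0]],
    [[0,0,0],[0,0,0]]
  ]
}}

```text
time_s: 18.15
position: [0.4745, 0.1462, 0.0725]
tcp_rot: [[-0.835, 0.55, -0.0], [0.55, 0.835, -0.0], [-0.0, -0.0, -1.0]]
force: [-0.3, -0.2, 3.2]
opening: 0.003
grasp_force: 1.7
```

Request:
{"fn": "drive_tool", "kwargs": {
  "motion": [
    [[0,0,0.3],[0,0,0]],
    [[0,0,0],[0,0,0]]
  ]
}}

```text
time_s: 18.35
position: [0.4745, 0.1462, 0.0722]
tcp_rot: [[-0.835, 0.55, -0.0], [0.55, 0.835, -0.0], [-0.0, -0.0, -1.0]]
force: [-0.7, -1.2, 4.1]
opening: 0.006
grasp_force: 2.1
```

Request:
{"fn": "drive_tool", "kwargs": {
  "motion": [
    [[0,0,0.3],[0,0,0]],
    [[0,0,0],[0,0,0]]
  ]
}}

```text
time_s: 18.55
position: [0.4745, 0.1463, 0.0719]
tcp_rot: [[-0.835, 0.55, -0.0], [0.55, 0.835, -0.0], [0.0, -0.0, -1.0]]
force: [-1.3, -1.8, 4.8]
opening: 0.004
grasp_force: 2.3
```

Request:
{"fn": "drive_tool", "kwargs": {
  "motion": [
    [[0,0,0.3],[0,0,0]],
    [[0,0,0],[0,0,0]]
  ]
}}

```text
time_s: 18.75
position: [0.4745, 0.1463, 0.0717]
tcp_rot: [[-0.835, 0.55, -0.0], [0.55, 0.835, -0.0], [0.0, -0.0, -1.0]]
force: [-1.5, -1.9, 6.2]
opening: 0.002
grasp_force: 2.8
```

Request:
{"fn": "drive_tool", "kwargs": {
  "motion": [
    [[0,0,0.3],[0,0,0]],
    [[0,0,0],[0,0,0]]
  ]
}}

```text
time_s: 18.95
position: [0.4745, 0.1463, 0.0715]
tcp_rot: [[-0.835, 0.55, -0.0], [0.55, 0.835, -0.0], [0.0, -0.0, -1.0]]
force: [-1.1, -0.8, 7.6]
opening: 0.005
grasp_force: 3.6
```

Request:
{"fn": "drive_tool", "kwargs": {
  "motion": [
    [[0,0,0.3],[0,0,0]],
    [[0,0,0],[0,0,0]]
  ]
}}

```text
time_s: 19.15
position: [0.4744, 0.1463, 0.0714]
tcp_rot: [[-0.835, 0.55, -0.0], [0.55, 0.835, -0.0], [0.0, -0.0, -1.0]]
force: [-1.8, -0.9, 9.6]
opening: 0.002
grasp_force: 4.4
```

Request:
{"fn": "drive_tool", "kwargs": {
  "motion": [
    [[0,0,0.3],[0,0,0]],
    [[0,0,0],[0,0,0]]
  ]
}}

```text
time_s: 19.35
position: [0.4744, 0.1463, 0.0713]
tcp_rot: [[-0.835, 0.55, -0.0], [0.55, 0.835, -0.0], [-0.0, -0.0, -1.0]]
force: [-2.0, -0.8, 11.5]
opening: 0.005
grasp_force: 5.3
```

Request:
{"fn": "drive_tool", "kwargs": {
  "motion": [
    [[0,0,0.3],[0,0,0]],
    [[0,0,0],[0,0,0]]
  ]
}}

```text
time_s: 19.55
position: [0.4744, 0.1463, 0.0713]
tcp_rot: [[-0.835, 0.55, 0.0], [0.55, 0.835, -0.0], [-0.0, -0.0, -1.0]]
force: [-3.8, -0.1, 12.3]
opening: 0.005
grasp_force: 6.3
```

Request:
{"fn": "drive_tool", "kwargs": {
  "motion": [
    [[0,0,0.3],[0,0,0]],
    [[0,0,0],[0,0,0]]
  ]
}}

```text
time_s: 19.75
position: [0.4744, 0.1463, 0.0712]
tcp_rot: [[-0.835, 0.55, 0.0], [0.55, 0.835, -0.0], [-0.0, 0.0, -1.0]]
force: [-3.7, -0.9, 14.7]
opening: 0.002
grasp_force: 7.2
```

Request:
{"fn": "drive_tool", "kwargs": {
  "motion": [
    [[0,0,0.3],[0,0,0]],
    [[0,0,0],[0,0,0]]
  ]
}}

```text
time_s: 19.95
position: [0.4744, 0.1463, 0.0711]
tcp_rot: [[-0.835, 0.55, 0.0], [0.55, 0.835, -0.0], [-0.0, 0.0, -1.0]]
force: [-3.5, -0.6, 15.6]
opening: 0.007
grasp_force: 8.1
```

Request:
{"fn": "drive_tool", "kwargs": {
  "motion": [
    [[0,0,0.3],[0,0,0]],
    [[0,0,0],[0,0,0]]
  ]
}}

```text
time_s: 20.15
position: [0.4744, 0.1463, 0.071]
tcp_rot: [[-0.835, 0.55, 0.0], [0.55, 0.835, -0.0], [-0.0, 0.0, -1.0]]
force: [-2.8, -1.3, 17.5]
opening: 0.006
grasp_force: 9.1
```

Request:
{"fn": "drive_tool", "kwargs": {
  "motion": [
    [[0,0,-1],[0,0,0]],
    [[0,0,-1],[0,0,0]],
    [[0,0,0],[0,0,0]]
  ]
}}

```text
time_s: 20.45
position: [0.4744, 0.1463, 0.0716]
tcp_rot: [[-0.835, 0.55, -0.0], [0.55, 0.835, -0.0], [-0.0, -0.0, -1.0]]
force: [-1.1, -1.2, 6.3]
opening: 0.005
grasp_force: 3.2
```

Request:
{"fn": "drive_tool", "kwargs": {
  "motion": [
    [[0,0,-0.8],[0,0,0]],
    [[0,0,0],[0,0,0]]
  ]
}}

```text
time_s: 20.65
position: [0.4745, 0.1462, 0.0721]
tcp_rot: [[-0.835, 0.55, -0.0], [0.55, 0.835, -0.0], [0.0, -0.0, -1.0]]
force: [-1.4, -1.5, 3.7]
opening: 0.005
grasp_force: 2.2
```

Request:
{"fn": "drive_tool", "kwargs": {
  "motion": [
    [[0,0,-0.8],[0,0,0]],
    [[0,0,0],[0,0,0]]
  ]
}}

```text
time_s: 20.85
position: [0.4747, 0.1464, 0.0728]
tcp_rot: [[-0.835, 0.551, 0.0], [0.551, 0.835, 0.0], [-0.0, 0.0, -1.0]]
force: [0.1, -0.2, 1.8]
opening: 0.007
grasp_force: 0.7
```

Request:
{"fn": "drive_tool", "kwargs": {
  "motion": [
    [[0,0,-0.8],[0,0,0]],
    [[0,0,0],[0,0,0]]
  ]
}}

```text
time_s: 21.05
position: [0.4747, 0.1465, 0.0737]
tcp_rot: [[-0.835, 0.551, 0.0], [0.551, 0.835, 0.0], [0.0, 0.0, -1.0]]
force: [-0.0, 0.3, -0.7]
opening: 0.004
grasp_force: 0.0
```

Request:
{"fn": "drive_tool", "kwargs": {
  "motion": [
    [[0,0,-5],[0,0,0]],
    [[0,0,-20],[0,0,0]],
    [[0,0,-40],[0,0,0]],
    [[0,0,-40],[0,0,0]],
    [[0,0,-15],[0,0,0]]
  ]
}}

```text
time_s: 21.55
position: [0.4766, 0.1467, 0.1977]
tcp_rot: [[-0.835, 0.55, 0.007], [0.55, 0.835, 0.001], [-0.005, 0.004, -1.0]]
force: [0.3, 0.2, -0.4]
opening: 0.01
grasp_force: 0.0
```

Request:
{"fn": "drive_tool", "kwargs": {
  "motion": [
    [[0,0,0],[0,0,0]],
    [[0,0,0],[0,0,0]],
    [[0,0,0],[0,0,0]],
    [[0,0,0],[0,0,0]],
    [[0,0,0],[0,0,0]]
  ]
}}

```text
time_s: 22.05
position: [0.4739, 0.1462, 0.1927]
tcp_rot: [[-0.835, 0.55, -0.003], [0.55, 0.835, -0.0], [0.002, -0.002, -1.0]]
force: [-0.4, -0.3, -0.1]
opening: 0.005
grasp_force: 0.0
```

Run:
```python
from h import *
s=read_state(); im=capture("wrist"); im3=capture("scene"); P=pose("wrist",s)
for th,c in((0.05,(0,255,0)),(.09,(255,0,0))):
    a=[world(.0725-(.133*np.cos(th)-.018*np.sin(th)),v,.048+.133*np.sin(th)+.018*np.cos(th)) for v in(-.095,.095)]
    q=proj(P,a).round(1); print(th,q.tolist())
save("fin",np.hstack([im[60:360,60:460],cv2.resize(im3[130:280,150:350],(400,300))]))
```

```text
0.05 [[173.4, 185.0], [403.4, 183.5]]
0.09 [[171.5, 187.7], [405.3, 186.1]]
```

View pics/fin.png

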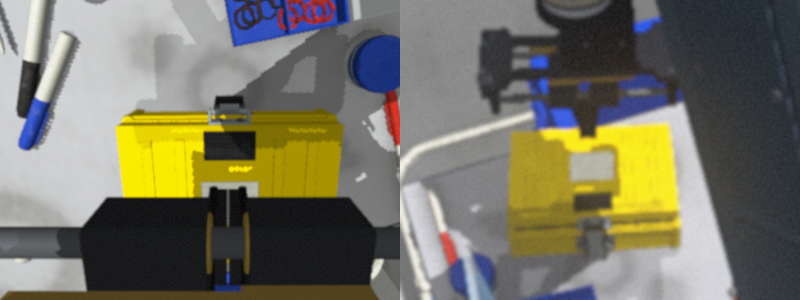

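The picture shows the lid shut with the hook over the bar, and its edge row of about 184 fits an angle of 0.05. I'll touch the pad lightly once more to confirm the lid hasn't come up.

Request:
{"fn": "drive_tool", "kwargs": {
  "motion": [
    [[0,0,35],[0,0,0]],
    [[0,0,40],[0,0,0]],
    [[0,0,25],[0,0,0]],
    [[0,0,12],[0,0,0]],
    [[0,0,0],[0,0,0]]
  ]
}}

```text
time_s: 22.65
position: [0.4736, 0.1462, 0.0804]
tcp_rot: [[-0.835, 0.55, -0.004], [0.55, 0.835, -0.0], [0.003, -0.002, -1.0]]
force: [0.1, 0.3, 0.2]
opening: 0.004
grasp_force: 0.0
```

Request:
{"fn": "drive_tool", "kwargs": {
  "motion": [
    [[0,0,2],[0,0,0]],
    [[0,0,1.5],[0,0,0]],
    [[0,0,0],[0,0,0]],
    [[0,0,0],[0,0,0]]
  ]
}}

```text
time_s: 23.05
position: [0.4751, 0.1464, 0.0792]
tcp_rot: [[-0.835, 0.55, 0.002], [0.55, 0.835, 0.0], [-0.001, 0.001, -1.0]]
force: [0.2, -0.3, -0.5]
opening: 0.002
grasp_force: 0.0
```

Request:
{"fn": "drive_tool", "kwargs": {
  "motion": [
    [[0,0,1],[0,0,0]],
    [[0,0,1],[0,0,0]],
    [[0,0,1],[0,0,0]],
    [[0,0,1],[0,0,0]],
    [[0,0,0],[0,0,0]]
  ]
}}

```text
time_s: 23.55
position: [0.4744, 0.1463, 0.0741]
tcp_rot: [[-0.835, 0.55, -0.0], [0.55, 0.835, -0.0], [0.0, -0.0, -1.0]]
force: [0.1, 0.3, 0.0]
opening: 0.007
grasp_force: 0.0
```

Request:
{"fn": "drive_tool", "kwargs": {
  "motion": [
    [[0,0,0.6],[0,0,0]],
    [[0,0,0],[0,0,0]],
    [[0,0,0],[0,0,0]]
  ]
}}

```text
time_s: 23.85
position: [0.4745, 0.1463, 0.0737]
tcp_rot: [[-0.835, 0.55, -0.0], [0.55, 0.835, -0.0], [0.0, -0.0, -1.0]]
force: [0.4, -0.6, -0.3]
opening: 0.005
grasp_force: 0.0
```

The tip reached z = 0.0737 with no contact. An uncaught lid would have met it at 0.075 or higher, so the latch holds. I'll withdraw and hand in.

Request:
{"fn": "drive_tool", "kwargs": {
  "motion": [
    [[0,0,-5],[0,0,0]],
    [[0,0,-20],[0,0,0]],
    [[0,0,-35],[0,0,0]],
    [[0,0,-35],[0,0,0]],
    [[0,0,-15],[0,0,0]]
  ]
}}

```text
time_s: 24.35
position: [0.4761, 0.1465, 0.1871]
tcp_rot: [[-0.835, 0.55, 0.006], [0.55, 0.835, 0.0], [-0.004, 0.003, -1.0]]
force: [0.6, -0.5, 0.1]
opening: 0.006
grasp_force: 0.0
```

Request:
{"fn": "drive_tool", "kwargs": {
  "motion": [
    [[0,0,0],[0,0,0]],
    [[0,0,0],[0,0,0]],
    [[0,0,0],[0,0,0]],
    [[0,0,0],[0,0,0]],
    [[0,0,0],[0,0,0]]
  ]
}}

```text
time_s: 24.85
position: [0.4739, 0.1462, 0.1827]
tcp_rot: [[-0.835, 0.55, -0.002], [0.55, 0.835, -0.0], [0.002, -0.001, -1.0]]
force: [-0.9, -0.5, 0.6]
opening: 0.002
grasp_force: 0.0
```

```bash
python3 -c "from rig import *; print(hand_in())"
```

```text
the job is handed in; nothing more can be done
None
```

The end cap is fully home in the middle pocket and released, the lid is shut and held by its latch (about 18 N peak reading on the lid), and the job was handed in at about 25 s with the arm clear of the case.

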